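# Crate the compass fluid bottles and put up the tally board

### The arm

A 6-joint arm with a two-finger parallel gripper is mounted at the origin on the work surface. World frame = base frame: x ahead of the robot, y to its left, z up, the work surface at z = 0. Lengths are in mm, angles in rad, forces in N, time in s.
With the tool pointing down it reaches from about 350 to 775 mm from the base axis. Payload 7.3 kg.
Tool frame: the origin (TCP) lies at the very end of the fingers, on their centre line; the grasp point (between the pads) lies 19 mm behind it; z points along the fingers, y is the line along which they close (so a half turn about z gives the same grasp; the last joint's range is limited). The gripper opens to 92 mm and grips with 3 to 60 N. Pads are 19 mm wide; open, the fingers measure 130 mm over their backs; the gripper's body (75 mm by 190 mm) begins 47 mm behind the grasp point.
Start: joints at [-1.388, 0.342, 1.524, -0, 1.275, -0.146], TCP at [169.549, -496.888, 226.741] pointing down, gripper open.
Joint ranges: [-2.53, 2.53], [-0.77, 2.02], [0.04, 2.7], [-1, 4.14], [0.28, 2.66], [-3.11, 3.11]. Speed limits (rad/s): [2.57, 2.57, 3.14, 3.14, 3.14, 3.14].

### API

Orientations are given as [roll, pitch, yaw] about the fixed x, y, z axes, in that order (R = Rz(yaw) Ry(pitch) Rx(roll)).
In Python, from plant import get_obs, optics, ticket, finder gives the robot as it stands.
- The arm moves only by the tool send_rows, never from a script. Its arguments are lists of equal length, an entry for each row: "offset": the shift along the tool's x, y, z scaled (see below), a list of three; "delta_rot": the turn, a rotation vector about the tool's x, y, z scaled (see below), a list of three. In form: {"offset": [[dx, dy, dz], ...], "delta_rot": [[rx, ry, rz], ...]}. A call has 1 to 8 rows; each row is the pose to reach, as a shift and turn from the pose commanded when the call began, along the tool's axes at that moment, turning the shorter way round; what a row does not reach only later rows make up. The controller multiplies each number of a shift by 120 mm and each number of a turn by 360 degrees. A row lasts 1/8 s, in which the tool goes at most 62.5 mm and 10.7 degrees, less where a joint would pass 70% of its speed; a pose out of reach is approached as far as the arm can. A call with a number of a shift or a turn outside -1 to 1 is refused whole. A call with a gripper value outside its range is refused whole. "grip" is the opening, from 0 (shut) to 1 (fully open), set as the call begins (left out, the last holds). The fingers move at their own pace and stop on an object; the grip force is fixed at half the most. Time passes only in rows, so rows that repeat a pose let the fingers close. It gives the time, the measured TCP pose, the force, the opening and the grip force at its end, in the units of the state.
- get_obs(): the state, without advancing time (a new reading comes with each control period).
- optics.capture(name): name is "scene" or "top" or "wrist"; returns the picture (480x640x3 uint8, red, green, blue); there is no depth.
- optics.get_calibration(name): a dict with "fx", "fy", "cx", "cy" (pixels), "k1" (the pictures are not rectified: a ray, as slopes to the right and down, at radius r is drawn at 1 + k1 r^2 times it, then the intrinsics apply), "world_from_camera" (4x4, takes a point from camera to world coordinates). Camera axes: x right, y down, z forward; pixel columns grow to the right and rows downward; lengths in mm; the calibration is good to about 2 mm. A picture is of the moment at which its call begins: read the wrist's pose just before it. get_calibration takes no time and is no camera call; for the wrist camera it gives the pose at the moment of the call.
- ticket.close_job(): hands the job in; it is judged then, once.
Trained networks look in the newest picture that a camera, given by its name, has taken for a name from the list of things; names that differ only in an ending like _2 or _b are one class to them, and where a whole thing is asked for, a point or a joint stands for the part that bears it (a point fixed in the world has none). Each returns a list of dicts, best first, with "confidence" (0 to 1); they miss things now and then, are a little off and sometimes report something else, mostly with a low value. They report only what shows in the picture. A call takes as long as a camera call.
- finder.boxes_of(target, camera): "box" ([left, top, right, bottom] in pixels, round what is visible of it).
- finder.silhouettes(target, camera): "region" (480x640 bool, what is visible of it) and "box" ([left, top, right, bottom] in pixels, round what is visible of it).
- finder.pinpoint(target, camera): "uv" ([column, row] in pixels: a listed point, or the origin of a listed thing).
The state is a dict: "time": time; "joint_positions": joint angles; "dq": joint speeds; "tau": joint torques, N m; "tool_pos": TCP position; "tcp_rot": TCP orientation; "contact_force": force on the tool from outside, world axes, zero at the start; "moment": the same for the moment, N m; "grip_width": finger opening in mm; "finger_force": force on a finger pad.
Only numpy, scipy, OpenCV 4.12 (cv2) and the standard library are available. Lean on these libraries where they do the work, as an engineer would, in place of code of your own. Each camera call takes 0.05 s, during which the arm holds its last target. There are 200 camera calls.

### The job

Put away the compass fluid: stand every loose bottle on the bench upright in an empty cell of the divided crate, one to a cell, leaving the bottles already in it there. Only when all the bottles are in, draw the tall tally board straight up out of its rack slot and set it centred on the sloped rest, lower edge on the ledge and back against the slope, to show that the crate is complete. Leave the short board and everything else on the bench where they are.

Things in the scene. Friction and masses are not known exactly. Their poses are not given: they have to be found in the camera images.
- bottle1: Aluminium fluid bottle, 120 mm tall, 350 g nominal, bottom-heavy: a weighted steel foot 62 mm across and 12 mm high, body 52 mm across up to 80 mm, a short shoulder, then a black screw cap 36 mm across from 88 to 120 mm. Origin: centre of the underside; z up along the bottle. May be absent. Starts loose on the worktop.
- bottle2: Aluminium fluid bottle, 120 mm tall, 350 g nominal, bottom-heavy: a weighted steel foot 62 mm across and 12 mm high, body 52 mm across up to 80 mm, a short shoulder, then a black screw cap 36 mm across from 88 to 120 mm. Origin: centre of the underside; z up along the bottle. May be absent. Starts loose on the worktop.
- bottle3: Aluminium fluid bottle, 120 mm tall, 350 g nominal, bottom-heavy: a weighted steel foot 62 mm across and 12 mm high, body 52 mm across up to 80 mm, a short shoulder, then a black screw cap 36 mm across from 88 to 120 mm. Origin: centre of the underside; z up along the bottle. May be absent. Starts loose on the worktop.
- bottle4: Aluminium fluid bottle, 120 mm tall, 350 g nominal, bottom-heavy: a weighted steel foot 62 mm across and 12 mm high, body 52 mm across up to 80 mm, a short shoulder, then a black screw cap 36 mm across from 88 to 120 mm. Origin: centre of the underside; z up along the bottle. May be absent. Starts loose on the worktop.
- bottle5: Aluminium fluid bottle, 120 mm tall, 350 g nominal, bottom-heavy: a weighted steel foot 62 mm across and 12 mm high, body 52 mm across up to 80 mm, a short shoulder, then a black screw cap 36 mm across from 88 to 120 mm. Origin: centre of the underside; z up along the bottle. May be absent. Starts loose on the worktop.
- bottle6: Aluminium fluid bottle, 120 mm tall, 350 g nominal, bottom-heavy: a weighted steel foot 62 mm across and 12 mm high, body 52 mm across up to 80 mm, a short shoulder, then a black screw cap 36 mm across from 88 to 120 mm. Origin: centre of the underside; z up along the bottle. May be absent. If present it starts already standing in a cell of the crate.
- bottle7: Aluminium fluid bottle, 120 mm tall, 350 g nominal, bottom-heavy: a weighted steel foot 62 mm across and 12 mm high, body 52 mm across up to 80 mm, a short shoulder, then a black screw cap 36 mm across from 88 to 120 mm. Origin: centre of the underside; z up along the bottle. May be absent. If present it starts already standing in a cell of the crate.
- bottle8: Aluminium fluid bottle, 120 mm tall, 350 g nominal, bottom-heavy: a weighted steel foot 62 mm across and 12 mm high, body 52 mm across up to 80 mm, a short shoulder, then a black screw cap 36 mm across from 88 to 120 mm. Origin: centre of the underside; z up along the bottle. May be absent. If present it starts already standing in a cell of the crate.
- crate: Fixed open wooden crate 166 x 246 mm, 68 mm high, with six open square cells, 2 along its x by 3 along its y. Origin: centre of the underside. Cell centres lie at x = -40, +40 mm and y = -80, 0, +80 mm in its frame; cells are 74 mm wide inside, walls and dividers 6 mm thick and as high as the crate, the floor 6 mm thick. Only one bottle fits in a cell.
- rack: Fixed dark steel rack 116 x 150 mm, 50 mm high, with two upright slots running along its y, at x = -30 and x = +30 mm of its frame, each 11 mm wide, 138 mm long and open at the top; slot floors are 12 mm above the worktop. Origin: centre of the underside. One slot holds the tall board, the other the short board (either way round).
- board: The tall tally board: birch panel 8 mm thick (its x), 130 mm wide (its y), 150 mm tall (its z), 160 g nominal. Origin: middle of its lower edge; z points up along the board. It stands in a slot of the rack, its top 112 mm above the rack's top.
- short_board: A shorter panel of the same make, 8 x 130 x 100 mm, in the rack's other slot; it stays there. Origin: middle of its lower edge.
- rest: Fixed grey sloped rest 150 mm wide (its y), base plate x = -80 to +40 mm. Its front faces its +x, away from the robot: the sloping back leans 25 degrees from upright, top towards -x, and reaches 85 mm up the slope from a ledge square to it, 22 mm deep, with a 10 mm lip in front. Origin: on the worktop below the corner of slope and ledge; z up.
- rest_seat (a point): The middle of the inner corner where the sloping back meets the ledge of the rest, 40 mm above the rest's origin. The seated board's lower edge lies on the ledge and its back face on the slope.
- iron_block1: Iron flinders bar block 50 x 60 x 45 mm high standing among the bottles; a bystander. Origin: centre of the underside.
- iron_block2: The other iron block, same size, beyond the bottles, between rest and crate; a bystander.
- bearing_ring: Chrome bearing ring, 100 mm across, 22 mm high, to the right of the rest; a bystander.
- float_center (a point): Centre of the green glass float, a 90 mm ball sitting in the bearing ring; a bystander.
- brush_pot: White ceramic pot, 76 mm across, 90 mm high, back left; a bystander.

How it is judged:
By the outcome, as a careful person would: the job done as asked, in the order asked, and still so for the second after the job is handed in, with the robot touching nothing.
Of bottle1, bottle2, bottle3, bottle4, bottle5 only 4 to 5 are there at a start; the rules pass over those that are not, and their reading is None.
Of bottle6, bottle7, bottle8 only 1 to 1 are there at a start; the rules pass over those that are not, and their reading is None.
At some moment in a run one of bottle1, bottle2, bottle3, bottle4, bottle5 may be knocked a few centimetres aside while the robot is not near it.
It also fails if it takes over 200 s, if anything falls off the work surface, if the arm or the gripper's body presses on something with over 40 N, if the wrist force passes 120 N, or if a joint passes its speed limit or range.

## Working session

There is one attempt and no reset: what is moved stays moved. The work goes in short steps, Python scripts to look and compute and a tool call to move; the robot and the scene stay as the last step left them, time stands still between calls to the robot, and variables do not carry over. Pictures are saved under pics/ and viewed, at most 14 in all, crops included, and the job is handed in when it is done.

Besides the shell and the picture viewer there is one more tool, called after "Emit:" as name(argument=value, ...) on one line, values as JSON. send_rows: Moves the arm, as the interface text tells. Its arguments: {"type":"object","properties":{"offset":{"type":"array"},"delta_rot":{"type":"array"},"grip":{"type":"number"}},"required":["offset","delta_rot"]}

```bash
ls; mkdir -p pics
python3 - <<'E'
from plant import get_obs, optics, finder
import cv2,numpy as np
o=get_obs();print(o['time'],o['tool_pos'],o['tcp_rot'],o['grip_width'])
for n in ['scene','top']:
    im=optics.capture(n);cv2.imwrite(f'pics/{n}0.png',im[:,:,::-1]);c=optics.get_calibration(n);print(n,{k:(np.round(v,4).tolist()) for k,v in c.items()})
    for t in ['bottle1','crate','rack','board','short_board','rest','rest_seat','iron_block1']:
        r=finder.pinpoint(t,n);print(t,[(np.round(d['uv']).tolist(),round(d['confidence'],2)) for d in r])
E
```

```text
pics
0.0 [ 169.47767527 -496.46547083  226.04280642] [-3.14006272e+00 -2.42544319e-04  3.28825922e-01] 91.88511007356584
scene {'fx': 477.8781, 'fy': 477.8781, 'cx': 319.3383, 'cy': 235.7926, 'k1': 0.0279, 'world_from_camera': [[-0.4272, 0.6806, -0.5951, 1107.0218], [0.9041, 0.3175, -0.2859, 270.4211], [-0.0057, -0.6602, -0.751, 716.4417], [0.0, 0.0, 0.0, 1.0]]}
bottle1 [([326.0, 192.0], 0.87), ([354.0, 249.0], 0.8), ([366.0, 214.0], 0.58), ([298.0, 223.0], 0.56), ([444.0, 296.0], 0.56), ([393.0, 356.0], 0.18)]
crate [([449.0, 284.0], 0.81)]
rack [([206.0, 169.0], 0.92)]
board [([195.0, 173.0], 0.81)]
short_board [([212.0, 155.0], 0.73), ([457.0, 377.0], 0.57)]
rest [([296.0, 286.0], 0.93), ([298.0, 274.0], 0.25), ([397.0, 352.0], 0.22)]
rest_seat [([299.0, 272.0], 0.86)]
iron_block1 [([396.0, 354.0], 0.8), ([273.0, 180.0], 0.71), ([355.0, 245.0], 0.48)]
top {'fx': 433.8901, 'fy': 433.8901, 'cx': 322.6376, 'cy': 239.8727, 'k1': -0.1025, 'world_from_camera': [[-0.0122, -0.9856, 0.1689, 418.2933], [-0.9997, 0.0084, -0.023, 27.7854], [0.0212, -0.1691, -0.9854, 1031.6382], [0.0, 0.0, 0.0, 1.0]]}
bottle1 [([341.0, 262.0], 0.9), ([297.0, 266.0], 0.83), ([344.0, 311.0], 0.82), ([298.0, 306.0], 0.79), ([216.0, 246.0], 0.63)]
crate [([218.0, 265.0], 0.97)]
rack [([460.0, 297.0], 0.62)]
board [([460.0, 280.0], 0.62)]
short_board [([465.0, 306.0], 0.53)]
rest [([322.0, 213.0], 0.57), ([217.0, 268.0], 0.2)]
rest_seat [([319.0, 209.0], 0.88)]
iron_block1 [([393.0, 308.0], 0.89), ([236.0, 190.0], 0.85)]
```

View pics/scene0.png

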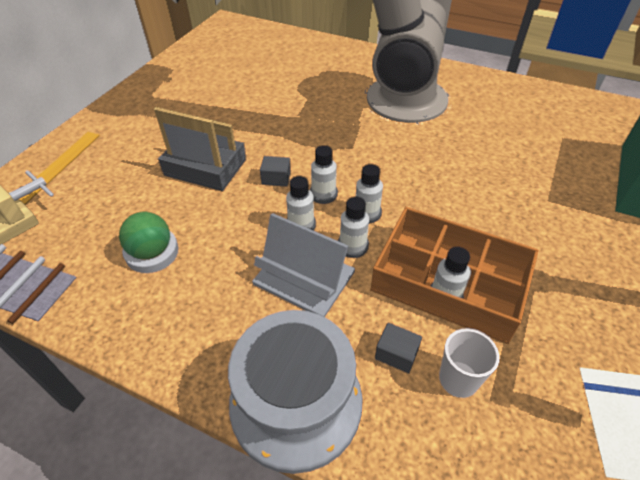

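View pics/top0.png

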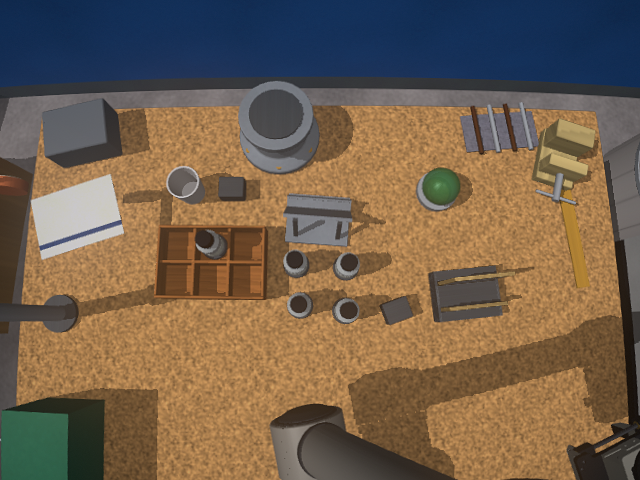

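Both views agree. There are four loose bottles in a 2x2 group, at top px (296,262), (346,264), (299,304) and (345,309). One bottle already stands in the crate at top px (210,243). In the top view the rack is at (465,293) with the tall board in the upper slot, and the rest is at (319,215). Next I'll triangulate.

```bash
cat > h.py <<'E'
from plant import get_obs, optics, ticket, finder
import cv2, numpy as np
from scipy.spatial.transform import Rotation as R
def ray(n,uv,c=None):
    c=c or optics.get_calibration(n)
    K=np.array([[c['fx'],0,c['cx']],[0,c['fy'],c['cy']],[0,0,1.]])
    p=cv2.undistortPoints(np.array([[uv]],float),K,np.array([c['k1'],0,0,0.]))[0,0]
    W=np.array(c['world_from_camera']); d=W[:3,:3]@[p[0],p[1],1]
    return W[:3,3],d/np.linalg.norm(d)
def at_z(r,z): return r[0]+r[1]*(z-r[0][2])/r[1][2]
def tri(*rays):
    A=sum(np.eye(3)-np.outer(d,d) for _,d in rays);b=sum((np.eye(3)-np.outer(d,d))@o for o,d in rays)
    p=np.linalg.solve(A,b);return p,max(np.linalg.norm(np.cross(p-o,d)) for o,d in rays)
def proj(n,P,c=None):
    c=c or optics.get_calibration(n);W=np.linalg.inv(np.array(c['world_from_camera']))
    K=np.array([[c['fx'],0,c['cx']],[0,c['fy'],c['cy']],[0,0,1.]])
    q=W[:3,:3]@np.asarray(P,float).T+W[:3,3:4]
    return cv2.projectPoints(q.T.reshape(-1,1,3),np.zeros(3),np.zeros(3),K,np.array([c['k1'],0,0,0.]))[0][:,0]
def pins(t,n): return [(d['uv'],d['confidence']) for d in finder.pinpoint(t,n)]
E
python3 - <<'E'
from h import *
import itertools
np.set_printoptions(precision=1,suppress=True)
D={}
for n in ['scene','top']:
    im=optics.capture(n)
    for t in ['bottle1','crate','rack','board','short_board','rest','rest_seat','iron_block1']:
        D[n,t]=[(u,ray(n,u),c) for u,c in pins(t,n)]
for t in ['bottle1','crate','rack','board','short_board','rest','rest_seat','iron_block1']:
    print(t)
    for a in D['top',t]:
        for b in D['scene',t]:
            p,e=tri(a[1],b[1])
            if e<12: print('  ',p,'err %.1f'%e,a[2],b[2],np.round(a[0]),np.round(b[0]))
# masks -> dark-pixel geometry for top: rack / crate / rest min-area rects
    if t in('crate','rack','rest'):
        for s in finder.silhouettes(t,'top')[:1]:
            m=s['region'].astype(np.uint8);c,_=cv2.findContours(m,0,2);c=max(c,key=cv2.contourArea)
            bx=cv2.boxPoints(cv2.minAreaRect(c));z={'crate':68,'rack':50,'rest':40}[t]
            print('  rect@z',z,[at_z(ray('top',q),z)[:2] for q in bx])
E
```

```text
bottle1
   [584.5 260.   12.9] err 0.5 0.87 0.92 [215. 244.] [443. 296.]
   [529.3  68.1  -8.5] err 4.8 0.79 0.83 [298. 267.] [356. 247.]
   [425.9 -45.5   8.1] err 3.2 0.75 0.92 [346. 310.] [325. 191.]
   [436.8  60.9  -0.1] err 0.5 0.64 0.87 [299. 306.] [368. 212.]
   [ 442.4   54.8 -110.4] err 10.8 0.64 0.83 [299. 306.] [356. 247.]
   [535.3 -48.7   6.1] err 0.8 0.56 0.62 [345. 264.] [300. 225.]
crate
   [533.1 264.3  -6. ] err 2.0 0.69 0.64 [215. 266.] [452. 282.]
  rect@z 68 [array([451.7, 382.2]), array([624. , 388.8]), array([618.5, 129.5]), array([448., 130.])]
rack
   [ 457.1 -328.2   -2.9] err 1.9 0.69 0.76 [462. 295.] [207. 167.]
  rect@z 50 [array([ 511.9, -234.7]), array([ 525.7, -401.8]), array([ 407.5, -405.7]), array([ 395.9, -241. ])]
board
   [ 491.7 -320.7   10.8] err 1.3 0.58 0.79 [459. 280.] [200. 173.]
short_board
   [ 430.9 -325.5   16.2] err 0.7 0.61 0.96 [463. 306.] [212. 154.]
rest
   [667.4   8.8  -3.7] err 2.2 0.71 0.92 [321. 211.] [296. 287.]
  rect@z 40 [array([586.2, 102.4]), array([705.8,  92.7]), array([690.3, -68. ]), array([571., -55.])]
rest_seat
   [664.9  11.6  35.5] err 0.6 0.92 0.65 [320. 208.] [296. 273.]
   [531.   68.9 -12.3] err 1.2 0.66 0.56 [295. 267.] [353. 248.]
iron_block1
   [ 431.4 -162.3   -1.4] err 0.9 0.8 0.71 [394. 307.] [276. 180.]
   [714.7 218.9 -12.2] err 4.5 0.74 0.67 [237. 194.] [398. 355.]
```

Emit:
send_rows(offset=[[0.48, -0.14, -0.3], [0.97, -0.28, -0.58], [0.97, -0.28, -0.58], [0.97, -0.28, -0.58]], delta_rot=[[0, 0, 0.026], [0, 0, 0.0523], [0, 0, 0.0523], [0, 0, 0.0523]])

```text
time: 2.45
tool_pos: [269.2, -427.4, 296.5]
tcp_rot: [3.141, 0.0, 0.004]
contact_force: [-0.4, -0.3, -0.1]
grip_width: 91.9
finger_force: 0.0
```

Emit:
send_rows(offset=[[0.5, -0.4, 0], [1, -0.7, 0], [1, -0.7, 0], [1, -0.7, 0]], delta_rot=[[0, 0, 0], [0, 0, 0], [0, 0, 0], [0, 0, 0]])

```text
time: 2.95
tool_pos: [388.7, -343.5, 294.9]
tcp_rot: [-3.14, 0.002, 0.002]
contact_force: [-0.5, -0.9, -0.5]
grip_width: 92.0
finger_force: 0.0
```

Run:
```python
from h import *
o=get_obs();print(o['time'],o['tool_pos'],o['tcp_rot'])
im=optics.capture('wrist');cv2.imwrite('pics/w1.png',im[:,:,::-1]);c=optics.get_calibration('wrist');print({k:(np.round(v,3).tolist()) for k,v in c.items()})
for t in ['rack','board','short_board']: print(t,[(np.round(d['uv']).tolist(),round(d['confidence'],2)) for d in finder.pinpoint(t,'wrist')])
```

```text
2.95 [ 388.71635824 -343.4836731   294.87212414] [-3.14012768e+00  1.90957501e-03  2.45927347e-03]
{'fx': 413.027, 'fy': 413.027, 'cx': 326.392, 'cy': 235.754, 'k1': 0.017, 'world_from_camera': [[0.002, -0.952, -0.306, 471.521], [-1.0, -0.002, -0.0, -345.394], [-0.001, 0.306, -0.952, 453.153], [0.0, 0.0, 0.0, 1.0]]}
rack [([312.0, 114.0], 0.98)]
board [([311.0, 81.0], 0.73), ([313.0, 144.0], 0.18)]
short_board [([310.0, 145.0], 0.77)]
```

View pics/w1.png

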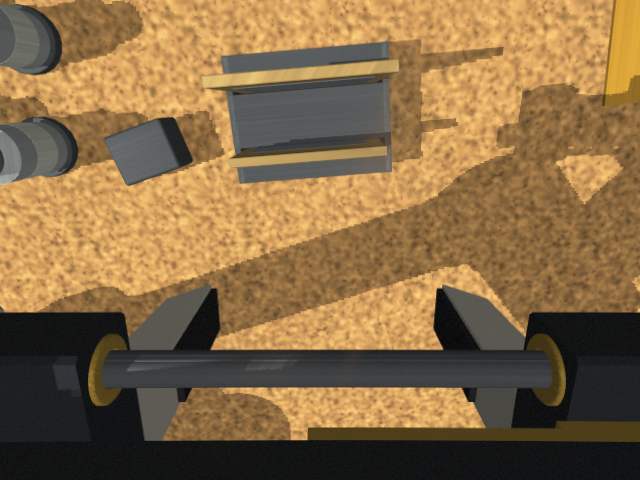

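Wrist view: the tall board's top edge runs from px (203,82) to (399,67), the short board's from (231,161) to (387,150). The rack's top corners are near (222,57), (388,42), (391,171) and (239,182).

Run:
```python
from h import *
np.set_printoptions(precision=1,suppress=True)
c=optics.get_calibration('wrist');im=optics.capture('wrist')
for t,z in [('board',162),('short_board',112),('rack',50)]:
    s=finder.silhouettes(t,'wrist')[0];m=s['region'].astype(np.uint8);k,_=cv2.findContours(m,0,2);k=max(k,key=cv2.contourArea)
    bx=cv2.boxPoints(cv2.minAreaRect(k));P=np.array([at_z(ray('wrist',q,c),z)[:2] for q in bx])
    print(t,bx.tolist(),'\n',P,P.mean(0))
for nm,uv,z in [('rack',[(222,57),(388,42),(391,171),(239,182)],50),('tall',[(203,77),(399,60),(399,72),(205,89)],162),('short',[(231,155),(387,146),(387,155),(233,167)],112)]:
    P=np.array([at_z(ray('wrist',q,c),z)[:2] for q in uv]);print(nm,P.tolist() and P,'mean',P.mean(0),'yaw',np.degrees(np.arctan2(-(P[0]-P[1])[0],(P[0]-P[1])[1])))
# bottom-of-rack via two views: wrist + top for board top corners
print('board pin rays z=12',[at_z(ray('wrist',u,c),12) for u,_ in pins('board','wrist')[:1]],'rack z0',[at_z(ray('wrist',u,c),0) for u,_ in pins('rack','wrist')[:1]])
```

```text
board [[198.5614471435547, 74.11725616455078], [394.8639221191406, 56.48526382446289], [396.879638671875, 78.92696380615234], [200.57717895507812, 96.5589599609375]] 
 [[ 489.  -262. ]
 [ 499.7 -390.5]
 [ 486.1 -392.6]
 [ 475.1 -262. ]] [ 487.5 -326.8]
short_board [[225.83836364746094, 148.60890197753906], [382.864501953125, 133.88771057128906], [384.638916015625, 152.8151092529297], [227.61279296875, 167.5363006591797]] 
 [[ 435.9 -264.3]
 [ 447.5 -391.5]
 [ 432.5 -393.6]
 [ 420.6 -264.6]] [ 434.1 -328.5]
rack [[224.3026580810547, 91.0701904296875], [385.9799499511719, 74.80075073242188], [395.4620361328125, 169.02896118164062], [233.78475952148438, 185.29840087890625]] 
 [[ 481.5 -252.1]
 [ 495.5 -400.3]
 [ 409.9 -413.4]
 [ 394.  -254.6]] [ 445.2 -330.1]
rack [[ 510.3 -252.3]
 [ 522.6 -400.9]
 [ 408.  -409.2]
 [ 397.2 -259.9]] mean [ 459.5 -330.6] yaw 4.711134047787392
tall [[ 487.3 -264.8]
 [ 497.6 -393.3]
 [ 490.4 -393.7]
 [ 479.9 -265.4]] mean [ 488.8 -329.3] yaw 4.589409771350783
short [[ 430.8 -268.1]
 [ 437.9 -395.2]
 [ 430.7 -395.6]
 [ 421.  -269. ]] mean [ 430.1 -332. ] yaw 3.22577704498747
board pin rays z=12 [array([ 493.2, -327.1,   12. ])] rack z0 [array([ 461.6, -327.2,    0. ])]
```

Emit:
send_rows(offset=[[0, -0.5, 0], [0, -1, 0], [0, -1, 0], [0, -1, 0]], delta_rot=[[0, 0, 0], [0, 0, 0], [0, 0, 0], [0, 0, 0]])

```text
time: 3.95
tool_pos: [389.0, -223.8, 296.7]
tcp_rot: [3.14, -0.001, 0.001]
contact_force: [-0.2, 0.6, -0.3]
grip_width: 91.9
finger_force: 0.0
```

Emit:
send_rows(offset=[[0, -0.5, 0], [0, -1, 0], [0, -1, 0], [0, -1, 0]], delta_rot=[[0, 0, 0], [0, 0, 0], [0, 0, 0], [0, 0, 0]])

```text
time: 4.45
tool_pos: [389.3, -104.6, 296.4]
tcp_rot: [3.141, -0.0, -0.0]
contact_force: [0.7, -0.2, -0.3]
grip_width: 91.7
finger_force: 0.0
```

Emit:
send_rows(offset=[[0, -0.5, 0], [0, -1, 0], [0, -1, 0], [0, -1, 0]], delta_rot=[[0, 0, 0], [0, 0, 0], [0, 0, 0], [0, 0, 0]])

```text
time: 4.95
tool_pos: [389.4, 15.2, 296.2]
tcp_rot: [3.141, 0.0, -0.001]
contact_force: [-0.2, 0.1, 1.1]
grip_width: 91.9
finger_force: 0.0
```

Run:
```python
from h import *
np.set_printoptions(precision=1,suppress=True)
o=get_obs();print(o['time'],o['tool_pos'],o['tcp_rot'])
im=optics.capture('wrist');cv2.imwrite('pics/w2.png',im[:,:,::-1]);c=optics.get_calibration('wrist')
for t,z in [('bottle1',0),('rest',0),('rest_seat',40),('crate',0)]:
    print(t,[(np.round(u).tolist(),round(f,2),at_z(ray('wrist',u,c),z)[:2]) for u,f in pins(t,'wrist')])
```

```text
4.95 [389.4  15.2 296.2] [ 3.1  0.  -0. ]
bottle1 [([284.0, 136.0], 0.94, array([439.2,  58.2])), ([392.0, 44.0], 0.84, array([528.8, -52.4])), ([385.0, 147.0], 0.73, array([428. , -50.4])), ([274.0, 37.0], 0.56, array([535.3,  65. ]))]
rest []
rest_seat []
crate [([78.0, 31.0], 0.98, array([539.9, 258.6]))]
```

View pics/w2.png

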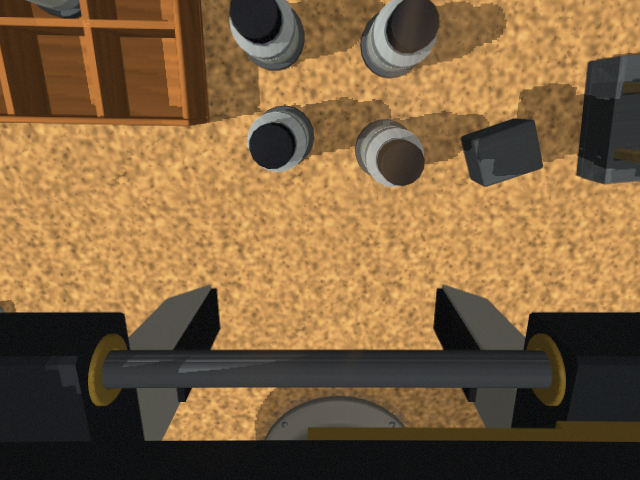

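Wrist view: the four caps are at about px (272,147), (400,162), (413,23) and (256,15), and the crate is at upper left. Next I'll segment the caps and intersect at cap height, checking against the top view.

```bash
cat >> h.py <<'E'
def caps(n,guess,z=120,r=48,thr=75):
    """centre the cap disc: project circle radius 18 at height z, score darkness inside minus ring"""
    c=optics.get_calibration(n);g=cv2.cvtColor(optics.capture(n),cv2.COLOR_RGB2GRAY).astype(float)
    out=[]
    a=np.linspace(0,2*np.pi,40,endpoint=False)
    rin=np.vstack([np.c_[k*np.cos(a),k*np.sin(a)] for k in (5,10,14,16.5)]);ro=np.vstack([np.c_[k*np.cos(a),k*np.sin(a)] for k in (20,22)])
    def samp(P):
        uv=proj(n,np.c_[P,np.full(len(P),z)],c).astype(np.float32)
        return cv2.remap(g.astype(np.float32),uv[:,0:1],uv[:,1:2],cv2.INTER_LINEAR,borderMode=cv2.BORDER_REPLICATE)[:,0]
    from scipy.optimize import minimize
    for q in guess:
        best=None
        f=lambda x:samp(rin+x).mean()-.7*np.minimum(samp(ro+x),140).mean()
        G=[(f(np.array(q)+[i,j]),i,j) for i in range(-24,25,3) for j in range(-24,25,3)]
        v,i,j=min(G);s=minimize(f,np.array(q)+[i,j],method='Nelder-Mead',options={'initial_simplex':np.array(q)+[i,j]+np.array([[0,0],[3,0],[0,3]])})
        out.append((s.x,s.fun))
    return out
E
python3 - <<'E'
from h import *
np.set_printoptions(precision=1,suppress=True)
G=[(438,60),(427,-48),(532,-50),(532,67),(580,260)]
for n in ('wrist','top','scene'):
    for z in (120,):print(n,[ (a,round(b)) for a,b in caps(n,G[:4] if n=='wrist' else G,z)])
E
```

```text
wrist [(array([441.6,  56.3]), -62), (array([427.8, -45.7]), -36), (array([525.7, -47.9]), -28), (array([532. ,  63.5]), -36)]
top [(array([448. ,  51.1]), 8), (array([427. , -46.4]), 10), (array([526. , -48.1]), -36), (array([533.3,  66.7]), -38), (array([576.5, 256.6]), -21)]
scene [(array([445.1,  60.7]), -31), (array([431.2, -44.2]), -31), (array([554.4, -36.6]), -32), (array([560.6,  75.8]), -34), (array([598.7, 262. ]), -36)]
```

Emit:
send_rows(offset=[[0.2, -0.16, 0.4], [0.43, -0.36, 0.8], [0.43, -0.36, 0.97], [0.43, -0.36, 0.97], [0.43, -0.36, 0.97]], delta_rot=[[0, 0, 0], [0, 0, 0], [0, 0, 0], [0, 0, 0], [0, 0, 0]], grip=0.65)

```text
time: 5.98
tool_pos: [440.9, 59.4, 180.9]
tcp_rot: [3.141, -0.002, -0.0]
contact_force: [-1.0, 1.3, -0.5]
grip_width: 59.7
finger_force: 0.0
```

Emit:
send_rows(offset=[[0, 0, 0.25], [0, 0, 0.5], [0, 0, 0.65], [0, 0, 0.75], [0, 0, 0.75]], delta_rot=[[0, 0, 0], [0, 0, 0], [0, 0, 0], [0, 0, 0], [0, 0, 0]])

```text
time: 6.6
tool_pos: [440.6, 59.5, 90.2]
tcp_rot: [3.141, -0.0, -0.0]
contact_force: [0.5, -0.4, -0.1]
grip_width: 59.7
finger_force: 0.0
```

Emit:
send_rows(offset=[[0, 0, 0], [0, 0, 0], [0, 0, 0], [0, 0, 0], [0, 0, 0], [0, 0, 0]], delta_rot=[[0, 0, 0], [0, 0, 0], [0, 0, 0], [0, 0, 0], [0, 0, 0], [0, 0, 0]], grip=0)

```text
time: 7.35
tool_pos: [440.7, 59.6, 90.3]
tcp_rot: [3.141, -0.001, 0.0]
contact_force: [-0.4, -1.7, 5.9]
grip_width: 35.4
finger_force: 30.0
```

Emit:
send_rows(offset=[[0, 0, -0.2], [0, 0, -0.5], [0, 0, -0.9], [0, 0, -1], [0, 0, -1]], delta_rot=[[0, 0, 0], [0, 0, 0], [0, 0, 0], [0, 0, 0], [0, 0, 0]])

```text
time: 7.98
tool_pos: [440.0, 59.8, 209.3]
tcp_rot: [-3.142, 0.0, 0.0]
contact_force: [0.2, 0.0, -4.4]
grip_width: 35.4
finger_force: 30.0
```

Emit:
send_rows(offset=[[0, -0.4, -0.2], [0, -0.8, -0.4], [0, -1, -0.5], [0, -1, -0.5], [0, -1, -0.5]], delta_rot=[[0, 0, 0], [0, 0, 0], [0, 0, 0], [0, 0, 0], [0, 0, 0]])

```text
time: 8.6
tool_pos: [439.5, 179.0, 267.8]
tcp_rot: [3.14, 0.004, 0.0]
contact_force: [0.5, -0.6, -4.7]
grip_width: 35.0
finger_force: 30.0
```

Emit:
send_rows(offset=[[0, -0.3, 0], [0, -0.6, 0], [0, -0.67, 0], [0, -0.67, 0], [0, -0.67, 0]], delta_rot=[[0, 0, 0], [0, 0, 0], [0, 0, 0], [0, 0, 0], [0, 0, 0]])

```text
time: 9.22
tool_pos: [440.4, 258.9, 269.4]
tcp_rot: [3.141, 0.001, -0.001]
contact_force: [-0.4, -0.2, -3.8]
grip_width: 35.2
finger_force: 30.0
```

Run:
```python
from h import *
np.set_printoptions(precision=1,suppress=True)
o=get_obs();print(o['time'],o['tool_pos'],o['tcp_rot'],o['grip_width'],o['contact_force'])
im=optics.capture('wrist');cv2.imwrite('pics/w3.png',im[:,:,::-1]);c=optics.get_calibration('wrist');np.save('w3c.npy',c,allow_pickle=True)
print([(np.round(u).tolist(),round(f,2),at_z(ray('wrist',u,c),0)[:2]) for u,f in pins('crate','wrist')])
```

```text
9.225 [440.4 258.9 269.4] [ 3.1  0.  -0. ] 35.19710034523809 [-0.4 -0.2 -3.8]
[]
```

View pics/w3.png

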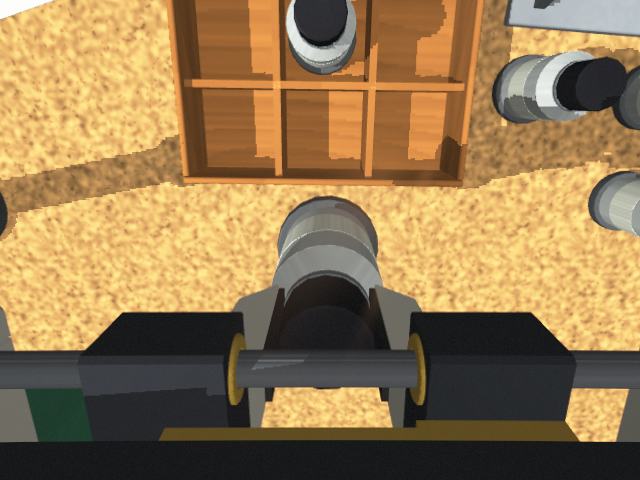

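Wrist view: the bottle hangs upright in the grip, and the crate's near row of three cells is empty. The divider crossings are at px (279,85) and (371,86), and the near wall's ends at (183,182) and (464,185).

Run:
```python
from h import *
np.set_printoptions(precision=1,suppress=True)
c=np.load('w3c.npy',allow_pickle=True).item()
px=[(279,85),(371,86),(183,182),(464,185)];L=np.array([(0,40),(0,-40),(-82,123),(-82,-123)],float)
P=np.array([at_z(ray('wrist',q,c),68)[:2] for q in px]);print(P)
M,_=cv2.estimateAffinePartial2D(L,P);print(M,'scale',np.hypot(M[0,0],M[1,0]))
a=np.arctan2(M[1,0],M[0,0]);Rm=np.array([[np.cos(a),-np.sin(a)],[np.sin(a),np.cos(a)]])
t=(P-L@Rm.T).mean(0);print('crate',t,np.degrees(a))
for x in(-40,40):
    for y in(-80,0,80):print((x,y),Rm@[x,y]+t)
print(proj('wrist',np.c_[(np.array([(0,0),(82,0),(-79,40),(-79,-40)])@Rm.T+t),[68]*4],c))
```

```text
[[538.1 296. ]
 [537.3 220.8]
 [458.2 382.9]
 [455.4 136.4]]
[[  1.    0.  538.4]
 [ -0.    1.  259.5]] scale 0.9985689162551362
crate [538.3 258.7] -0.5111974175535071
(-40, -80) [497.5 179. ]
(-40, 0) [498.3 259. ]
(-40, 80) [499. 339.]
(40, -80) [577.5 178.3]
(40, 0) [578.3 258.3]
(40, 80) [579.  338.3]
[[324.7  84.8]
 [325.5 -31.7]
 [278.4 180.5]
 [369.6 181.2]]
```

Emit:
send_rows(offset=[[0.2, 0, 0], [0.45, 0, 0.2], [0.48, 0, 0.5], [0.48, 0, 0.8], [0.48, 0, 0.85], [0.48, 0, 0.85]], delta_rot=[[0, 0, 0], [0, 0, 0], [0, 0, 0], [0, 0, 0], [0, 0, 0], [0, 0, 0]])

```text
time: 10.07
tool_pos: [498.4, 260.0, 168.7]
tcp_rot: [-3.141, -0.001, -0.0]
contact_force: [0.7, -0.0, -3.6]
grip_width: 35.2
finger_force: 30.0
```

Emit:
send_rows(offset=[[0, 0, 0.12], [0, 0, 0.25], [0, 0, 0.38], [0, 0, 0.5], [0, 0, 0.57], [0, 0, 0.57]], delta_rot=[[0, 0, 0], [0, 0, 0], [0, 0, 0], [0, 0, 0], [0, 0, 0], [0, 0, 0]])

```text
time: 10.82
tool_pos: [497.6, 260.0, 98.7]
tcp_rot: [3.141, 0.001, 0.0]
contact_force: [0.4, 0.0, -4.0]
grip_width: 35.4
finger_force: 30.0
```

Emit:
send_rows(offset=[[0, 0, 0.02], [0, 0, 0.02]], delta_rot=[[0, 0, 0], [0, 0, 0]])

```text
time: 11.08
tool_pos: [498.1, 260.2, 97.4]
tcp_rot: [-3.141, -0.001, 0.0]
contact_force: [0.1, 0.4, -3.9]
grip_width: 35.7
finger_force: 30.0
```

Emit:
send_rows(offset=[[0, 0, 0], [0, 0, 0], [0, 0, 0], [0, 0, -0.3], [0, 0, -0.6], [0, 0, -1], [0, 0, -1]], delta_rot=[[0, 0, 0], [0, 0, 0], [0, 0, 0], [0, 0, 0], [0, 0, 0], [0, 0, 0], [0, 0, 0]], grip=0.65)

```text
time: 11.95
tool_pos: [499.9, 260.9, 221.4]
tcp_rot: [-3.139, -0.008, 0.0]
contact_force: [0.5, -0.1, -0.3]
grip_width: 59.5
finger_force: 0.0
```

Emit:
send_rows(offset=[[-0.2, 0.4, -0.2], [-0.5, 0.8, -0.5], [-0.9, 1, -0.6], [-0.9, 1, -0.6], [-0.9, 1, -0.6]], delta_rot=[[0, 0, 0], [0, 0, 0], [0, 0, 0], [0, 0, 0], [0, 0, 0]])

```text
time: 12.58
tool_pos: [390.2, 140.2, 288.9]
tcp_rot: [-3.141, -0.001, -0.0]
contact_force: [-0.2, 0.2, -0.4]
grip_width: 59.3
finger_force: 0.0
```

Emit:
send_rows(offset=[[0, 0.4, 0], [0, 0.8, 0], [0, 1, 0], [0, 1, 0], [0, 1, 0]], delta_rot=[[0, 0, 0], [0, 0, 0], [0, 0, 0], [0, 0, 0], [0, 0, 0]])

```text
time: 13.2
tool_pos: [390.4, 20.8, 288.5]
tcp_rot: [-3.141, 0.001, 0.001]
contact_force: [0.1, 0.1, -0.1]
grip_width: 59.6
finger_force: 0.0
```

Run:
```python
from h import *
np.set_printoptions(precision=1,suppress=True)
o=get_obs();print(o['time'],o['tool_pos'],o['tcp_rot'],o['grip_width'])
print(caps('wrist',[(427,-46),(526,-48),(532,65)]))
for n in('wrist','top'):
    if n=='top':optics.capture(n)
    c=optics.get_calibration(n);print([(at_z(ray(n,u,c),0)[:2],round(f,2)) for u,f in pins('bottle1',n)])
```

```text
13.2 [390.4  20.8 288.5] [-3.1  0.   0. ] 59.647037971777735
[(array([428.2, -45.6]), np.float64(-36.81381607055664)), (array([525.7, -47.5]), np.float64(-25.134368896484375)), (array([532.2,  63.8]), np.float64(-36.1497802734375))]
[(array([535.2,  65.3]), 0.87), (array([427.3, -50.7]), 0.81), (array([530.3, -52. ]), 0.76), (array([499.4, 259.8]), 0.65)]
[(array([579.4, 260.6]), 0.81), (array([537.3, -41.9]), 0.66), (array([ 429.5, -337.7]), 0.63), (array([424.6, -49.3]), 0.58), (array([496.4, 263.9]), 0.56), (array([531.2,  65.9]), 0.56), (array([ 495.2, -328.2]), 0.52), (array([ 719.6, -282.8]), 0.52)]
```

Emit:
send_rows(offset=[[0.15, 0.28, 0.4], [0.31, 0.565, 0.8], [0.31, 0.565, 0.9], [0.31, 0.565, 0.9], [0.31, 0.565, 0.9]], delta_rot=[[0, 0, 0], [0, 0, 0], [0, 0, 0], [0, 0, 0], [0, 0, 0]])

```text
time: 14.02
tool_pos: [427.7, -47.0, 182.4]
tcp_rot: [3.141, -0.002, 0.001]
contact_force: [0.7, 0.0, 0.2]
grip_width: 59.5
finger_force: 0.0
```

Emit:
send_rows(offset=[[0, 0, 0.25], [0, 0, 0.5], [0, 0, 0.65], [0, 0, 0.75], [0, 0, 0.75]], delta_rot=[[0, 0, 0], [0, 0, 0], [0, 0, 0], [0, 0, 0], [0, 0, 0]])

```text
time: 14.65
tool_pos: [427.3, -47.4, 91.4]
tcp_rot: [3.141, -0.0, 0.001]
contact_force: [0.4, 0.0, 0.1]
grip_width: 59.3
finger_force: 0.0
```

Emit:
send_rows(offset=[[0, 0, 0], [0, 0, 0], [0, 0, 0], [0, 0, 0], [0, 0, 0], [0, 0, 0]], delta_rot=[[0, 0, 0], [0, 0, 0], [0, 0, 0], [0, 0, 0], [0, 0, 0], [0, 0, 0]], grip=0)

```text
time: 15.4
tool_pos: [427.5, -47.6, 91.5]
tcp_rot: [3.141, -0.001, 0.0]
contact_force: [0.3, 2.2, 6.2]
grip_width: 35.0
finger_force: 30.0
```

Emit:
send_rows(offset=[[0, 0, -0.2], [0, 0, -0.5], [0, 0, -0.9], [0, 0, -1], [0, 0, -1]], delta_rot=[[0, 0, 0], [0, 0, 0], [0, 0, 0], [0, 0, 0], [0, 0, 0]])

```text
time: 16.02
tool_pos: [426.9, -47.7, 210.6]
tcp_rot: [3.141, 0.0, 0.0]
contact_force: [-0.3, -0.6, -4.2]
grip_width: 35.7
finger_force: 30.0
```

Emit:
send_rows(offset=[[0, -0.4, 0], [0, -0.8, 0], [0, -0.95, 0], [0, -0.95, 0], [0, -0.95, 0]], delta_rot=[[0, 0, 0], [0, 0, 0], [0, 0, 0], [0, 0, 0], [0, 0, 0]])

```text
time: 16.65
tool_pos: [426.5, 65.8, 209.8]
tcp_rot: [3.141, 0.003, 0.0]
contact_force: [-0.1, 0.2, -3.4]
grip_width: 35.7
finger_force: 30.0
```

Emit:
send_rows(offset=[[0.2, -0.4, 0], [0.5, -0.8, 0], [0.59, -0.94, 0.2], [0.59, -0.94, 0.35], [0.59, -0.94, 0.35], [0.59, -0.94, 0.35]], delta_rot=[[0, 0, 0], [0, 0, 0], [0, 0, 0], [0, 0, 0], [0, 0, 0], [0, 0, 0]])

```text
time: 17.4
tool_pos: [498.4, 178.4, 169.5]
tcp_rot: [3.142, -0.001, -0.001]
contact_force: [0.3, -0.6, -2.2]
grip_width: 35.3
finger_force: 30.0
```

Emit:
send_rows(offset=[[0, 0, 0.12], [0, 0, 0.25], [0, 0, 0.38], [0, 0, 0.5], [0, 0, 0.59], [0, 0, 0.59]], delta_rot=[[0, 0, 0], [0, 0, 0], [0, 0, 0], [0, 0, 0], [0, 0, 0], [0, 0, 0]])

```text
time: 18.15
tool_pos: [498.0, 179.0, 97.9]
tcp_rot: [3.141, 0.0, 0.0]
contact_force: [0.5, -1.1, -3.4]
grip_width: 35.5
finger_force: 30.0
```

Emit:
send_rows(offset=[[0, 0, 0], [0, 0, 0], [0, 0, 0], [0, 0, -0.3], [0, 0, -0.6], [0, 0, -1], [0, 0, -1]], delta_rot=[[0, 0, 0], [0, 0, 0], [0, 0, 0], [0, 0, 0], [0, 0, 0], [0, 0, 0], [0, 0, 0]], grip=0.65)

```text
time: 19.02
tool_pos: [500.0, 179.6, 222.3]
tcp_rot: [-3.14, -0.008, 0.0]
contact_force: [0.2, -0.1, -0.7]
grip_width: 59.5
finger_force: 0.0
```

Emit:
send_rows(offset=[[-0.2, 0.4, -0.2], [-0.4, 0.8, -0.5], [-0.4, 1, -0.6], [-0.4, 1, -0.6], [-0.4, 1, -0.6]], delta_rot=[[0, 0, 0], [0, 0, 0], [0, 0, 0], [0, 0, 0], [0, 0, 0]])

```text
time: 19.65
tool_pos: [449.6, 59.7, 289.2]
tcp_rot: [-3.141, 0.002, 0.0]
contact_force: [0.1, 0.3, -0.7]
grip_width: 59.6
finger_force: 0.0
```

Emit:
send_rows(offset=[[0, 0.2, 0], [0, 0.4, 0], [0, 0.4, 0], [0, 0.4, 0]], delta_rot=[[0, 0, 0], [0, 0, 0], [0, 0, 0], [0, 0, 0]])

```text
time: 20.15
tool_pos: [449.9, 12.2, 289.6]
tcp_rot: [-3.141, 0.001, 0.001]
contact_force: [0.6, 1.0, 0.6]
grip_width: 59.7
finger_force: 0.0
```

Run:
```python
from h import *
np.set_printoptions(precision=1,suppress=True)
o=get_obs();print(o['time'],o['tool_pos'],o['tcp_rot'],o['grip_width'])
print(caps('wrist',[(526,-48),(532,65)]))
for n in('wrist','top'):
    if n=='top':optics.capture(n)
    c=optics.get_calibration(n);print([(at_z(ray(n,u,c),0)[:2],round(f,2)) for u,f in pins('bottle1',n)])
```

```text
20.15 [449.9  12.2 289.6] [-3.1  0.   0. ] 59.726783548178226
[(array([528.3, -48.8]), np.float64(-24.546531677246094)), (array([535.2,  64.1]), np.float64(-54.70464324951172))]
[(array([530.1, -49.5]), 0.78), (array([582.1, 266.3]), 0.72), (array([534.2,  64.8]), 0.7), (array([497.8, 263.8]), 0.59), (array([499.1, 175. ]), 0.57)]
[(array([500.8, 183.5]), 0.82), (array([500.2, 262.3]), 0.69), (array([586.8, 269.3]), 0.65)]
```

Emit:
send_rows(offset=[[0.3, -0.2, 0.4], [0.6, -0.4, 0.8], [0.7, -0.435, 0.91], [0.7, -0.435, 0.91], [0.7, -0.435, 0.91]], delta_rot=[[0, 0, 0], [0, 0, 0], [0, 0, 0], [0, 0, 0], [0, 0, 0]])

```text
time: 20.98
tool_pos: [533.9, 63.3, 182.0]
tcp_rot: [3.141, -0.001, 0.0]
contact_force: [0.4, -0.4, 0.7]
grip_width: 59.9
finger_force: 0.0
```

Emit:
send_rows(offset=[[0, 0, 0.25], [0, 0, 0.5], [0, 0, 0.65], [0, 0, 0.75], [0, 0, 0.75]], delta_rot=[[0, 0, 0], [0, 0, 0], [0, 0, 0], [0, 0, 0], [0, 0, 0]])

```text
time: 21.6
tool_pos: [533.8, 63.1, 91.5]
tcp_rot: [3.142, -0.0, -0.0]
contact_force: [0.0, -0.8, 0.3]
grip_width: 59.5
finger_force: 0.0
```

Emit:
send_rows(offset=[[0, 0, 0], [0, 0, 0], [0, 0, 0], [0, 0, 0], [0, 0, 0], [0, 0, 0]], delta_rot=[[0, 0, 0], [0, 0, 0], [0, 0, 0], [0, 0, 0], [0, 0, 0], [0, 0, 0]], grip=0)

```text
time: 22.35
tool_pos: [534.3, 63.5, 91.5]
tcp_rot: [-3.142, -0.001, 0.0]
contact_force: [-0.4, 2.3, 4.1]
grip_width: 35.6
finger_force: 29.8
```

Emit:
send_rows(offset=[[0, 0, -0.2], [0, 0, -0.5], [0, 0, -0.9], [0, 0, -1], [0, 0, -1]], delta_rot=[[0, 0, 0], [0, 0, 0], [0, 0, 0], [0, 0, 0], [0, 0, 0]])

```text
time: 22.98
tool_pos: [533.6, 63.2, 210.3]
tcp_rot: [3.141, 0.001, 0.0]
contact_force: [0.3, 0.3, -3.7]
grip_width: 35.6
finger_force: 29.7
```

Emit:
send_rows(offset=[[0.18, -0.45, 0], [0.365, -0.85, 0], [0.365, -0.955, 0.1], [0.365, -0.955, 0.34], [0.365, -0.955, 0.34], [0.365, -0.955, 0.34]], delta_rot=[[0, 0, 0], [0, 0, 0], [0, 0, 0], [0, 0, 0], [0, 0, 0], [0, 0, 0]])

```text
time: 23.72
tool_pos: [577.6, 177.3, 170.0]
tcp_rot: [3.141, 0.001, -0.0]
contact_force: [0.2, -0.1, -2.6]
grip_width: 35.2
finger_force: 30.0
```

Emit:
send_rows(offset=[[0, 0, 0.12], [0, 0, 0.25], [0, 0, 0.38], [0, 0, 0.5], [0, 0, 0.59], [0, 0, 0.59]], delta_rot=[[0, 0, 0], [0, 0, 0], [0, 0, 0], [0, 0, 0], [0, 0, 0], [0, 0, 0]])

```text
time: 24.48
tool_pos: [577.5, 177.9, 98.7]
tcp_rot: [3.141, 0.001, 0.0]
contact_force: [0.8, -0.4, -2.4]
grip_width: 35.4
finger_force: 30.0
```

Emit:
send_rows(offset=[[0, 0, 0], [0, 0, 0], [0, 0, 0], [0, 0, -0.3], [0, 0, -0.6], [0, 0, -1], [0, 0, -1]], delta_rot=[[0, 0, 0], [0, 0, 0], [0, 0, 0], [0, 0, 0], [0, 0, 0], [0, 0, 0], [0, 0, 0]], grip=0.65)

```text
time: 25.35
tool_pos: [579.9, 178.4, 224.3]
tcp_rot: [-3.14, -0.009, 0.0]
contact_force: [-0.1, 0.3, -0.5]
grip_width: 59.6
finger_force: 0.0
```

Emit:
send_rows(offset=[[-0.3, 0.4, -0.2], [-0.6, 0.8, -0.5], [-0.9, 1, -0.6], [-0.9, 1, -0.6], [-0.9, 1, -0.6]], delta_rot=[[0, 0, 0], [0, 0, 0], [0, 0, 0], [0, 0, 0], [0, 0, 0]])

```text
time: 25.98
tool_pos: [469.9, 58.1, 291.1]
tcp_rot: [-3.141, -0.0, -0.0]
contact_force: [0.2, 0.1, -0.9]
grip_width: 59.6
finger_force: 0.0
```

Emit:
send_rows(offset=[[0, 0.4, 0], [0, 0.7, 0], [0, 0.7, 0], [0, 0.7, 0]], delta_rot=[[0, 0, 0], [0, 0, 0], [0, 0, 0], [0, 0, 0]])

```text
time: 26.48
tool_pos: [470.1, -25.2, 290.6]
tcp_rot: [-3.141, 0.002, 0.001]
contact_force: [-0.3, -0.7, -0.6]
grip_width: 59.7
finger_force: 0.0
```

Run:
```python
from h import *
np.set_printoptions(precision=1,suppress=True)
o=get_obs();print(o['time'],o['tool_pos'],o['tcp_rot'],o['grip_width'])
print(caps('wrist',[(528,-48)]))
cv2.imwrite('pics/w4.png',optics.capture('wrist')[:,:,::-1])
for n in('wrist','top'):
    if n=='top':optics.capture(n)
    c=optics.get_calibration(n);print([(at_z(ray(n,u,c),0)[:2],round(f,2)) for u,f in pins('bottle1',n)])
    print('seat',[(at_z(ray(n,u,c),40)[:2],round(f,2),np.round(u)) for u,f in pins('rest_seat',n)])
```

```text
26.475 [470.1 -25.2 290.6] [-3.1  0.   0. ] 59.67807526452984
[(array([529.4, -49.7]), np.float64(-44.697303771972656))]
[(array([528.5, -54.1]), 0.84), (array([495.9, 262.4]), 0.72), (array([580.7, 265.2]), 0.7), (array([575.4, 178.2]), 0.61), (array([498.1, 176.9]), 0.6)]
seat []
[(array([489.4, 181.6]), 0.91), (array([495.4, 261.2]), 0.8), (array([585.5, 264.9]), 0.58), (array([673.8,  24.1]), 0.25)]
seat [(array([664.8,  17.4]), 0.63, array([317., 208.]))]
```

View pics/w4.png

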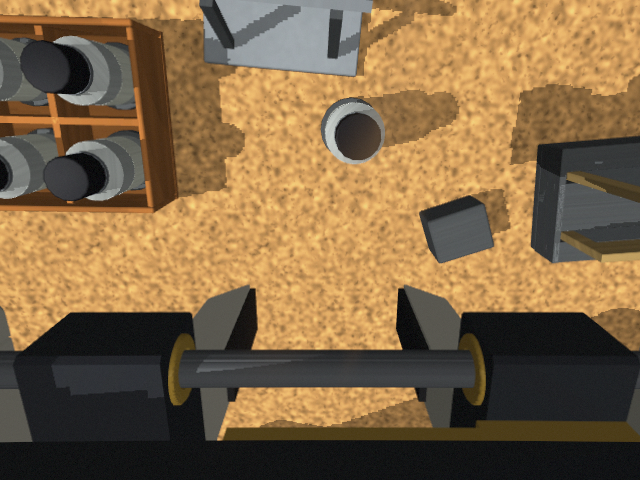

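Wrist view: the two right-hand cells of the crate hold upright bottles, and the last loose bottle's cap is at px (357,135). The rack stands undisturbed at right. Next I'll pick the last bottle.

Emit:
send_rows(offset=[[0.25, 0.1, 0.4], [0.49, 0.21, 0.8], [0.49, 0.21, 0.91], [0.49, 0.21, 0.91], [0.49, 0.21, 0.91]], delta_rot=[[0, 0, 0], [0, 0, 0], [0, 0, 0], [0, 0, 0], [0, 0, 0]])

```text
time: 27.45
tool_pos: [529.0, -51.0, 184.2]
tcp_rot: [3.141, -0.003, 0.001]
contact_force: [-0.3, 1.1, 0.3]
grip_width: 59.4
finger_force: 0.0
```

Emit:
send_rows(offset=[[0, 0, 0.25], [0, 0, 0.5], [0, 0, 0.65], [0, 0, 0.75], [0, 0, 0.75]], delta_rot=[[0, 0, 0], [0, 0, 0], [0, 0, 0], [0, 0, 0], [0, 0, 0]])

```text
time: 28.08
tool_pos: [528.7, -51.2, 92.9]
tcp_rot: [3.141, -0.001, 0.0]
contact_force: [-0.0, -0.2, 0.2]
grip_width: 59.8
finger_force: 0.0
```

Emit:
send_rows(offset=[[0, 0, 0], [0, 0, 0], [0, 0, 0], [0, 0, 0], [0, 0, 0], [0, 0, 0]], delta_rot=[[0, 0, 0], [0, 0, 0], [0, 0, 0], [0, 0, 0], [0, 0, 0], [0, 0, 0]], grip=0)

```text
time: 28.82
tool_pos: [528.9, -51.1, 92.8]
tcp_rot: [-3.142, -0.001, 0.0]
contact_force: [-0.1, 3.1, 4.5]
grip_width: 35.4
finger_force: 30.0
```

Emit:
send_rows(offset=[[0, 0, -0.2], [0, 0, -0.5], [0, 0, -0.9], [0, 0, -1], [0, 0, -1]], delta_rot=[[0, 0, 0], [0, 0, 0], [0, 0, 0], [0, 0, 0], [0, 0, 0]])

```text
time: 29.45
tool_pos: [528.3, -51.3, 211.6]
tcp_rot: [3.141, 0.001, 0.0]
contact_force: [-0.8, 0.6, -3.5]
grip_width: 35.3
finger_force: 29.9
```

Emit:
send_rows(offset=[[0, -0.35, -0.2], [0, -0.8, -0.5], [0, -0.97, -0.55], [0, -0.97, -0.55], [0, -0.97, -0.55]], delta_rot=[[0, 0, 0], [0, 0, 0], [0, 0, 0], [0, 0, 0], [0, 0, 0]])

```text
time: 30.08
tool_pos: [527.8, 64.5, 276.1]
tcp_rot: [3.141, 0.004, 0.0]
contact_force: [-0.4, 0.2, -4.0]
grip_width: 35.6
finger_force: 30.0
```

Emit:
send_rows(offset=[[0, -0.4, 0], [0, -0.8, 0], [0, -0.97, 0], [0, -0.97, 0], [0, -0.97, 0]], delta_rot=[[0, 0, 0], [0, 0, 0], [0, 0, 0], [0, 0, 0], [0, 0, 0]])

```text
time: 30.7
tool_pos: [528.6, 180.1, 277.7]
tcp_rot: [3.14, 0.001, -0.001]
contact_force: [-0.4, 0.0, -2.8]
grip_width: 35.4
finger_force: 30.0
```

Emit:
send_rows(offset=[[0, -0.4, 0], [0, -0.8, 0], [0, -0.97, 0], [0, -0.97, 0], [0, -0.97, 0]], delta_rot=[[0, 0, 0], [0, 0, 0], [0, 0, 0], [0, 0, 0], [0, 0, 0]])

```text
time: 31.32
tool_pos: [528.9, 296.4, 278.2]
tcp_rot: [3.14, 0.0, -0.001]
contact_force: [0.1, 0.2, -3.1]
grip_width: 35.1
finger_force: 30.0
```

Emit:
send_rows(offset=[[-0.12, -0.2, 0], [-0.25, -0.355, 0], [-0.25, -0.355, 0.3], [-0.25, -0.355, 0.7], [-0.25, -0.355, 0.89], [-0.25, -0.355, 0.89], [-0.25, -0.355, 0.89]], delta_rot=[[0, 0, 0], [0, 0, 0], [0, 0, 0], [0, 0, 0], [0, 0, 0], [0, 0, 0], [0, 0, 0]])

```text
time: 32.2
tool_pos: [499.7, 340.1, 173.1]
tcp_rot: [-3.141, -0.002, -0.001]
contact_force: [0.2, 0.4, -3.0]
grip_width: 35.7
finger_force: 30.0
```

Emit:
send_rows(offset=[[0, 0, 0.12], [0, 0, 0.25], [0, 0, 0.38], [0, 0, 0.5], [0, 0, 0.59], [0, 0, 0.59]], delta_rot=[[0, 0, 0], [0, 0, 0], [0, 0, 0], [0, 0, 0], [0, 0, 0], [0, 0, 0]])

```text
time: 32.95
tool_pos: [498.3, 340.4, 99.8]
tcp_rot: [3.141, 0.001, 0.0]
contact_force: [-0.1, 0.1, -3.5]
grip_width: 35.3
finger_force: 30.0
```

Emit:
send_rows(offset=[[0, 0, 0], [0, 0, 0], [0, 0, 0], [0, 0, -0.3], [0, 0, -0.6], [0, 0, -1], [0, 0, -1]], delta_rot=[[0, 0, 0], [0, 0, 0], [0, 0, 0], [0, 0, 0], [0, 0, 0], [0, 0, 0], [0, 0, 0]], grip=0.65)

```text
time: 33.83
tool_pos: [500.4, 341.6, 225.5]
tcp_rot: [-3.137, -0.008, 0.0]
contact_force: [1.1, 0.4, 0.4]
grip_width: 59.6
finger_force: 0.0
```

Emit:
send_rows(offset=[[0.1, 0.4, -0.2], [0.2, 0.8, -0.5], [0.25, 1, -0.8], [0.25, 1, -0.8], [0.25, 1, -0.8]], delta_rot=[[0, 0, 0], [0, 0, 0], [0, 0, 0], [0, 0, 0], [0, 0, 0]])

```text
time: 34.45
tool_pos: [528.0, 220.7, 315.4]
tcp_rot: [3.141, 0.002, 0.0]
contact_force: [1.3, -0.7, 0.7]
grip_width: 59.9
finger_force: 0.0
```

Emit:
send_rows(offset=[[0.1, 0.4, 0], [0.2, 0.8, 0], [0.25, 1, 0], [0.25, 1, 0], [0.25, 1, 0]], delta_rot=[[0, 0, 0], [0, 0, 0], [0, 0, 0], [0, 0, 0], [0, 0, 0]])

```text
time: 35.08
tool_pos: [558.0, 101.9, 315.7]
tcp_rot: [-3.141, 0.002, 0.001]
contact_force: [-0.3, 0.7, -0.5]
grip_width: 59.7
finger_force: 0.0
```

Emit:
send_rows(offset=[[0, 0.4, 0], [0, 0.7, 0], [0, 0.7, 0], [0, 0.7, 0]], delta_rot=[[0, 0, 0], [0, 0, 0], [0, 0, 0], [0, 0, 0]])

```text
time: 35.58
tool_pos: [558.4, 18.1, 316.5]
tcp_rot: [-3.141, 0.0, 0.002]
contact_force: [0.6, 0.4, -0.6]
grip_width: 59.6
finger_force: 0.0
```

Run:
```python
from h import *
np.set_printoptions(precision=1,suppress=True)
o=get_obs();print(o['time'],o['tool_pos'],o['tcp_rot'],o['grip_width'])
c=optics.get_calibration('wrist');np.save('w5c.npy',c,allow_pickle=True)
cv2.imwrite('pics/w5.png',optics.capture('wrist')[:,:,::-1])
print('seat',[(at_z(ray('wrist',u,c),40)[:2],round(f,2),np.round(u)) for u,f in pins('rest_seat','wrist')])
print('b',[(at_z(ray('wrist',u,c),6)[:2],round(f,2),np.round(u)) for u,f in pins('bottle1','wrist')])
optics.capture('top');c=optics.get_calibration('top')
print('b',[(at_z(ray('top',u,c),6)[:2],round(f,2),np.round(u)) for u,f in pins('bottle1','top')])
```

```text
35.575 [558.4  18.1 316.5] [-3.1  0.   0. ] 59.552953945294455
seat [(array([665.8,  11.5]), 0.82, array([332.,  78.])), (array([549.2, 236.7]), 0.39, array([120., 194.]))]
b [(array([578.1, 262.5]), 0.94, array([107., 162.])), (array([496.9, 255.6]), 0.77, array([124., 231.])), (array([506.6, 172.9]), 0.73, array([194., 224.])), (array([578.3, 175.6]), 0.62, array([185., 162.])), (array([498.5, 337.8]), 0.55, array([ 54., 230.]))]
b [(array([578.9, 259.2]), 0.85, array([216., 247.])), (array([497.1, 259.7]), 0.82, array([215., 281.])), (array([ 715.8, -279.9]), 0.66, array([436., 191.])), (array([497.7, 179.9]), 0.63, array([249., 281.])), (array([502. , 346.1]), 0.57, array([179., 279.])), (array([572. , 176.2]), 0.5, array([251., 250.]))]
```

View pics/w5.png

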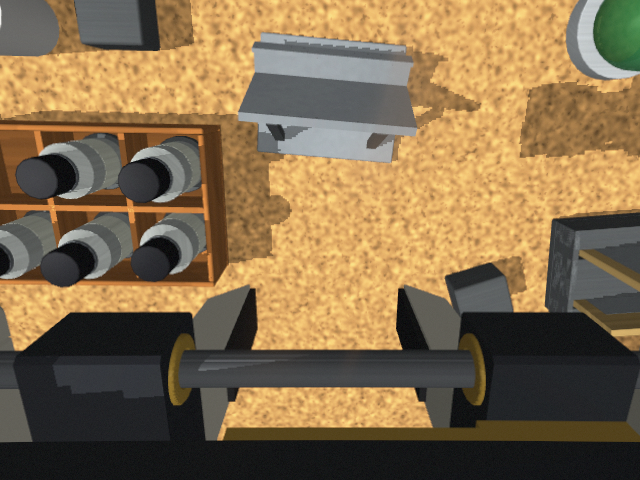

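Wrist view: all five bottles stand in separate cells. The rest's inner corner runs from px (254,73) to (411,83), and the slope's top edge from (240,110) to (416,127). Now I'll fit the rest's pose.

Run:
```python
from h import *
from scipy.optimize import least_squares
np.set_printoptions(precision=1,suppress=True)
c=np.load('w5c.npy',allow_pickle=True).item()
im=cv2.imread('pics/w5.png');cv2.imwrite('pics/w5c.png',cv2.resize(im[20:175,225:430],None,fx=3.8,fy=3.8,interpolation=cv2.INTER_CUBIC))
s,k=np.sin(np.radians(25)),np.cos(np.radians(25))
L=np.array([(0,75,40),(0,-75,40),(-85*s,75,40+85*k),(-85*s,-75,40+85*k)])
U=np.array([(254,73),(411,83),(240,110),(416,127)],float)
def W(p,L=L):
    a=p[2];Rm=np.array([[np.cos(a),-np.sin(a),0],[np.sin(a),np.cos(a),0],[0,0,1]]);return L@Rm.T+[p[0],p[1],p[3] if len(p)>3 else 0]
f=lambda p:(proj('wrist',W(p),c)-U).ravel()
for p0 in([665,10,-.1],[665,10,-.1,0]):
    r=least_squares(f,p0);print(r.x,np.degrees(r.x[2]),r.fun)
# two-view height of the seat
ct=optics.get_calibration('top')
print(tri(ray('wrist',(332,78),c),ray('top',(318.5,208.5),ct)))
```

```text
[665.5  11.6  -0.1] -4.4562858655340865 [ 1.4 -1.7 -3.4  1.5 -1.   1.1  2.7 -0.9]
[665.6  11.6  -0.1  -0.4] -4.456433099909831 [ 1.4 -1.6 -3.5  1.5 -0.9  1.1  2.6 -0.9]
(array([666.3,  12.3,  27.1]), np.float64(0.9873716574880262))
```

View pics/w5c.png

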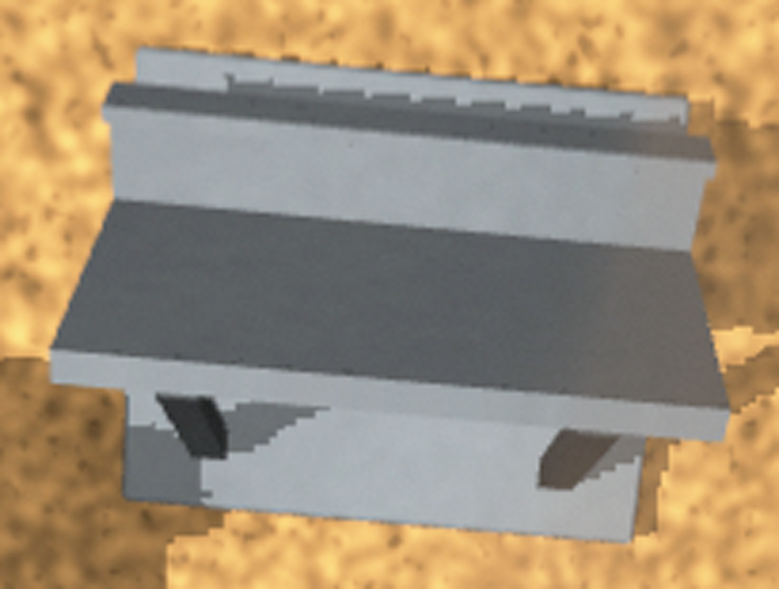

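The crop gives sharper corners: seat (254.7,72.9) and (407.1,85.8), slope top (238.7,111.8) and (416.6,127.9), lip inner-top (252.6,51) and (412.4,62).

```bash
cat > rest.py <<'E'
from h import *
from scipy.optimize import least_squares
np.set_printoptions(precision=1,suppress=True)
s,k=np.sin(np.radians(25)),np.cos(np.radians(25))
def W(p,L):
    a=p[2];Rm=np.array([[np.cos(a),-np.sin(a),0],[np.sin(a),np.cos(a),0],[0,0,1]]);return L@Rm.T+[p[0],p[1],p[3] if len(p)>3 else 0]
E
python3 - <<'E'
from rest import *
c=np.load('w5c.npy',allow_pickle=True).item()
L=np.array([(0,75,40),(0,-75,40),(-85*s,75,40+85*k),(-85*s,-75,40+85*k),(22*k-10*s,75,40+22*s+10*k),(22*k-10*s,-75,40+22*s+10*k)])
U=np.array([(254.7,72.9),(407.1,85.8),(238.7,111.8),(416.6,127.9),(252.6,51),(412.4,62)],float)
f=lambda p:(proj('wrist',W(p,L),c)-U).ravel()
for p0 in([665,10,-.1],[665,10,-.1,0]):
    r=least_squares(f,p0);print(r.x,np.degrees(r.x[2]),r.fun)
E
```

```text
[665.3  12.4  -0.1] -4.287199920904916 [-0.1 -1.1 -0.3 -1.4 -0.5 -0.2  1.3 -1.8 -0.9  1.   0.4  3.6]
[665.4  12.4  -0.1  -0.8] -4.287692949977459 [ 0.  -1.1 -0.4 -1.4 -0.3 -0.3  1.1 -1.9 -0.8  1.1  0.2  3.6]
```

Emit:
send_rows(offset=[[-0.1, 0.3, 0], [-0.2, 0.6, 0], [-0.29, 1, 0], [-0.29, 1, 0], [-0.29, 1, 0], [-0.29, 1, 0], [-0.29, 1, 0], [-0.29, 1, 0]], delta_rot=[[0, 0, -0.028], [0, 0, -0.056], [0, 0, -0.084], [0, 0, -0.112], [0, 0, -0.14], [0, 0, -0.168], [0, 0, -0.196], [0, 0, -0.222]], grip=0.6)

```text
time: 36.83
tool_pos: [523.9, -103.0, 316.7]
tcp_rot: [3.141, -0.0, 1.401]
contact_force: [-0.6, 0.8, 0.4]
grip_width: 55.5
finger_force: 0.0
```

```bash
cat > go.py <<'E'
import sys
from h import *
np.set_printoptions(precision=4,suppress=True)
def go(p,Rt):
    o=get_obs();R0=R.from_euler('xyz',o['tcp_rot'])
    print('t',o['time'],'pos',np.round(o['tool_pos'],1),'q',np.round(o['joint_positions'],2))
    print('offset',R0.inv().apply(np.array(p)-o['tool_pos'])/120,'rot',np.degrees((R0.inv()*Rt).as_rotvec())/360)
if __name__=='__main__':
    a=[float(v) for v in sys.argv[1:]]
    go(a[:3],R.from_euler('xyz',np.radians([180,0,a[3]]))*R.from_rotvec([np.radians(a[4]) if len(a)>4 else 0,0,0]))
E
python3 go.py 488.8 -329.3 300 94.65
```

```text
t 36.825 pos [ 523.9 -103.   316.7] q [-0.34  0.31  1.33  0.    1.51 -0.17]
offset [-1.9083  0.0299  0.1393] rot [ 0.      0.     -0.0399]
```

Emit:
send_rows(offset=[[-0.4, 0.01, 0], [-0.8, 0.02, 0], [-1, 0.02, 0], [-1, 0.02, 0], [-1, 0.02, 0]], delta_rot=[[0, 0, -0.02], [0, 0, -0.04], [0, 0, -0.04], [0, 0, -0.04], [0, 0, -0.04]])

```text
time: 37.45
tool_pos: [505.4, -221.1, 316.7]
tcp_rot: [3.141, -0.0, 1.647]
contact_force: [0.1, 0.3, 0.2]
grip_width: 54.8
finger_force: 0.0
```

```bash
python3 go.py 488.8 -329.3 300 94.65
```

```text
t 37.45 pos [ 505.4 -221.1  316.7] q [-0.55  0.34  1.28  0.    1.52 -0.63]
offset [-0.8889 -0.2067  0.1391] rot [ 0.     -0.0001 -0.0008]
```

Emit:
send_rows(offset=[[-0.4, -0.1, 0.07], [-0.89, -0.2, 0.14], [-0.89, -0.207, 0.14], [-0.89, -0.207, 0.14], [-0.89, -0.207, 0.14]], delta_rot=[[0, 0, 0], [0, 0, -0.0008], [0, 0, -0.0008], [0, 0, -0.0008], [0, 0, -0.0008]])

```text
time: 38.08
tool_pos: [489.2, -328.8, 300.5]
tcp_rot: [3.141, 0.0, 1.653]
contact_force: [-0.0, -0.3, 0.9]
grip_width: 55.0
finger_force: 0.0
```

```bash
python3 go.py 488.8 -329.3 190 94.65
python3 - <<'E'
from h import *
c=optics.get_calibration('wrist');np.save('w6c.npy',c,allow_pickle=True)
im=optics.capture('wrist')[:,:,::-1].copy();cv2.imwrite('pics/w6.png',im)
a=np.radians(4.65);Rm=np.array([[np.cos(a),-np.sin(a)],[np.sin(a),np.cos(a)]])
P=np.array([(-4,-65),(4,-65),(4,65),(-4,65)])@Rm.T+[488.8,-329.3]
print(np.round(proj('wrist',np.c_[P,[162]*4],c)))
E
```

```text
t 38.075 pos [ 489.2 -328.8  300.5] q [-0.72  0.42  1.2   0.    1.52 -0.8 ]
offset [-0.0038 -0.0041  0.9211] rot [0.0001 0.0001 0.0002]
[[320. 298.]
 [330. 298.]
 [331. 129.]
 [319. 129.]]
```

View pics/w6.png

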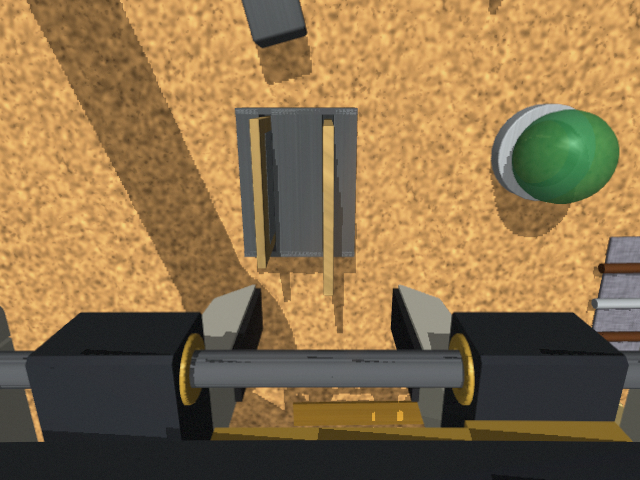

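Wrist view: the tall board's top face spans u 323–334 and v ~125–296, so it is centred about 2.5 mm further in +x than assumed. That puts the grasp at about (491,-328).

Emit:
send_rows(offset=[[0.005, 0.015, 0.3], [0.005, 0.015, 0.7], [0.005, 0.015, 0.92], [0.005, 0.015, 0.92], [0.005, 0.015, 0.92]], delta_rot=[[0, 0, 0], [0, 0, 0], [0, 0, 0], [0, 0, 0], [0, 0, 0]])

```text
time: 38.75
tool_pos: [491.1, -329.7, 191.3]
tcp_rot: [3.14, 0.002, 1.652]
contact_force: [0.3, 0.4, 0.5]
grip_width: 55.4
finger_force: 0.0
```

Emit:
send_rows(offset=[[0, 0, 0.1], [0, 0, 0.25], [0, 0, 0.4], [0, 0, 0.55], [0, 0, 0.59], [0, 0, 0.59]], delta_rot=[[0, 0, 0], [0, 0, 0], [0, 0, 0], [0, 0, 0], [0, 0, 0], [0, 0, 0]])

```text
time: 39.5
tool_pos: [490.4, -329.8, 119.0]
tcp_rot: [3.141, 0.0, 1.651]
contact_force: [0.3, -0.1, 0.1]
grip_width: 55.1
finger_force: 0.0
```

Emit:
send_rows(offset=[[0, 0, 0], [0, 0, 0], [0, 0, 0], [0, 0, 0], [0, 0, 0], [0, 0, 0], [0, 0, 0], [0, 0, 0]], delta_rot=[[0, 0, 0], [0, 0, 0], [0, 0, 0], [0, 0, 0], [0, 0, 0], [0, 0, 0], [0, 0, 0], [0, 0, 0]], grip=0)

```text
time: 40.5
tool_pos: [490.2, -329.7, 118.7]
tcp_rot: [3.142, 0.0, 1.651]
contact_force: [0.1, 0.7, -0.1]
grip_width: 8.2
finger_force: 30.0
```

```bash
python3 go.py 491 -328 230 94.65; python3 -c "
from h import *
o=get_obs();print(o['contact_force'],o['moment'],o['grip_width'],o['tcp_rot'])"
```

```text
t 40.5 pos [ 490.2 -329.7  118.7] q [-0.72  0.56  1.48 -0.    1.1  -0.8 ]
offset [ 0.0132  0.0075 -0.9271] rot [ 0.      0.     -0.0001]
[ 0.1376541   0.68623823 -0.10071846] [-0.01558137 -0.04403494 -0.04109267] 8.182017359311779 [3.14156908e+00 8.74311411e-05 1.65138129e+00]
```

Emit:
send_rows(offset=[[0, 0, -0.1], [0, 0, -0.25], [0, 0, -0.45], [0, 0, -0.7], [0, 0, -1], [0, 0, -1], [0, 0, -1]], delta_rot=[[0, 0, 0], [0, 0, 0], [0, 0, 0], [0, 0, 0], [0, 0, 0], [0, 0, 0], [0, 0, 0]])

```text
time: 41.38
tool_pos: [489.8, -329.3, 238.0]
tcp_rot: [-3.141, -0.001, 1.651]
contact_force: [-0.3, 0.0, -2.4]
grip_width: 7.9
finger_force: 30.0
```

Emit:
send_rows(offset=[[0.4, 0.1, -0.2], [0.8, 0.3, -0.3], [1, 0.4, -0.3], [1, 0.4, -0.3], [1, 0.4, -0.3]], delta_rot=[[0, 0, 0], [0, 0, 0], [0, 0, 0], [0, 0, 0], [0, 0, 0]])

```text
time: 42.0
tool_pos: [527.8, -206.6, 273.5]
tcp_rot: [-3.139, -0.001, 1.651]
contact_force: [0.4, 0.5, -1.3]
grip_width: 7.7
finger_force: 30.0
```

Run:
```python
from rest import *
from go import go
o=get_obs();print(o['time'],o['tool_pos'],o['tcp_rot'],o['grip_width'],o['contact_force'])
c=optics.get_calibration('wrist');np.save('w7c.npy',c,allow_pickle=True)
cv2.imwrite('pics/w7.png',optics.capture('wrist')[:,:,::-1])
# predicted top corners of board in tool frame: width along tool x +-65, thickness y+-4, z=106.7-150
T=R.from_euler('xyz',o['tcp_rot'])
P=T.apply([(65,-4,-43.3),(65,4,-43.3),(65,4,106.7),(65,-4,106.7)])+o['tool_pos'];print(np.round(proj('wrist',P,c)))
```

```text
42.0 [ 527.8343 -206.6236  273.4915] [-3.1394 -0.0007  1.6513] 7.702063061132552 [ 0.3839  0.5065 -1.2589]
[[311. 166.]
 [340. 166.]
 [332. 131.]
 [319. 131.]]
```

View pics/w7.png

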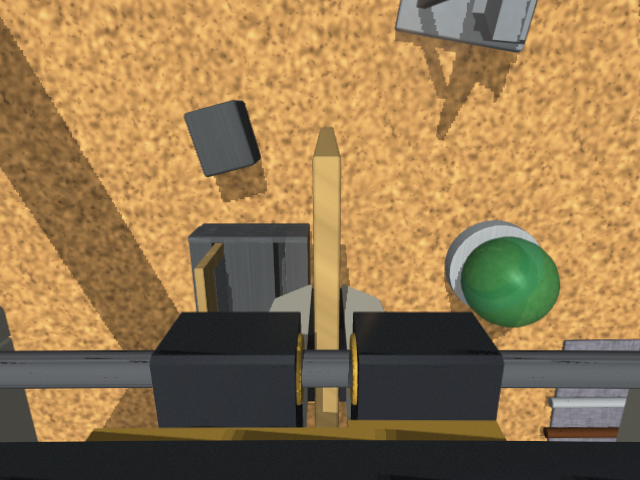

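Wrist view: the board hangs square in the grip. Its end corner is at v 156 where I predicted 166, so the board's centre is 2.7 mm towards tool +x. Next are the seat targets.

```bash
cat > tgt.py <<'E'
from rest import *
from go import go
import sys
def tgt(du,dn,X=665.4,Y=12.4,yaw=-4.8,cx=2.7,cz=106.7,tilt=-25):
    b=np.radians(yaw);xr=np.array([np.cos(b),np.sin(b),0]);Z=np.array([0,0,1.])
    u=-s*xr+k*Z;n=k*xr+s*Z
    Rt=R.from_euler('xyz',np.radians([180,0,90+yaw]))*R.from_rotvec([np.radians(tilt),0,0])
    p=np.array([X,Y,40])+(4+dn)*n+du*u-Rt.apply([cx,0,cz]);return p,Rt
if __name__=='__main__':
    p,Rt=tgt(float(sys.argv[1]),float(sys.argv[2]));print(p,Rt.apply([0,0,1]));go(p,Rt)
    o=get_obs();print(o['contact_force'],o['grip_width'])
E
python3 tgt.py 60 6; python3 tgt.py 0 0 | head -1
```

```text
[604.002   14.8462 195.3077] [ 0.4211 -0.0354 -0.9063]
t 42.05 pos [ 527.8 -207.   273.7] q [-0.51  0.39  1.32 -0.    1.43 -0.59]
offset [1.7916 0.7815 0.653 ] rot [-0.0696 -0.0057  0.0256]
[ 0.0651 -0.4045 -1.5957] 7.935971208704963
[623.8514  13.1794 138.3935] [ 0.4211 -0.0354 -0.9063]
```

Emit:
send_rows(offset=[[0.3, 0.13, 0], [0.6, 0.26, 0], [0.9, 0.4, 0], [0.9, 0.4, 0], [0.9, 0.4, 0], [0.9, 0.4, 0]], delta_rot=[[-0.015, -0.001, 0.006], [-0.035, -0.003, 0.013], [-0.055, -0.005, 0.02], [-0.0696, -0.0057, 0.0256], [-0.0696, -0.0057, 0.0256], [-0.0696, -0.0057, 0.0256]])

```text
time: 42.8
tool_pos: [567.8, -96.0, 274.9]
tcp_rot: [2.704, 0.001, 1.487]
contact_force: [0.8, 0.6, -0.6]
grip_width: 7.6
finger_force: 30.0
```

```bash
python3 tgt.py 60 6
```

```text
[604.002   14.8462 195.3077] [ 0.4211 -0.0354 -0.9063]
t 42.8 pos [567.8 -96.  274.9] q [-0.37  0.17  1.7   0.16  0.85 -0.36]
offset [ 0.9459 -0.0781  0.695 ] rot [0.0001 0.0001 0.    ]
[ 0.774   0.6469 -0.6223] 7.609263586868124
```

Emit:
send_rows(offset=[[0.4, -0.04, 0], [0.8, -0.078, 0], [0.946, -0.078, 0.1], [0.946, -0.078, 0.4], [0.946, -0.078, 0.65], [0.946, -0.078, 0.695], [0.946, -0.078, 0.695], [0.946, -0.078, 0.695]], delta_rot=[[0, 0, 0], [0, 0, 0], [0, 0, 0], [0, 0, 0], [0, 0, 0], [0, 0, 0], [0, 0, 0], [0, 0, 0]])

```text
time: 43.8
tool_pos: [604.3, 15.9, 196.6]
tcp_rot: [2.701, 0.0, 1.488]
contact_force: [-0.1, -0.1, -1.9]
grip_width: 7.7
finger_force: 30.0
```

```bash
python3 tgt.py 5 4
python3 - <<'E'
from tgt import *
o=get_obs();T=R.from_euler('xyz',o['tcp_rot'])
im=optics.capture('scene')[:,:,::-1].copy()
# overlay: rest seat line + slope top (red), board expected (green)
b=np.radians(-4.8)
S=W([665.4,12.4,b],np.array([(0,75,40),(0,-75,40),(-85*s,-75,40+85*k),(-85*s,75,40+85*k)]))
B=T.apply([(67.7,4,106.7),(-62.3,4,106.7),(-62.3,4,-43.3),(67.7,4,-43.3)])+o['tool_pos']
g=cv2.resize(im[120:360,180:500],None,fx=2.4,fy=2.4,interpolation=cv2.INTER_CUBIC)
for P,col in((S,(0,0,255)),(B,(0,255,0))):
    q=((proj('scene',P)-[180,120])*2.4).astype(int);cv2.polylines(g,[q.reshape(-1,1,2)],True,col,1)
cv2.imwrite('pics/s8.png',g)
E
```

```text
[625.3582  13.0529 144.6155] [ 0.4211 -0.0354 -0.9063]
t 43.8 pos [604.3  15.9 196.6] q [-0.11  0.3   1.76  0.02  0.64 -0.03]
offset [-0.0091 -0.0245  0.4675] rot [ 0.0006 -0.      0.0001]
[-0.1469 -0.0918 -1.8896] 7.682483341571979
```

View pics/s8.png

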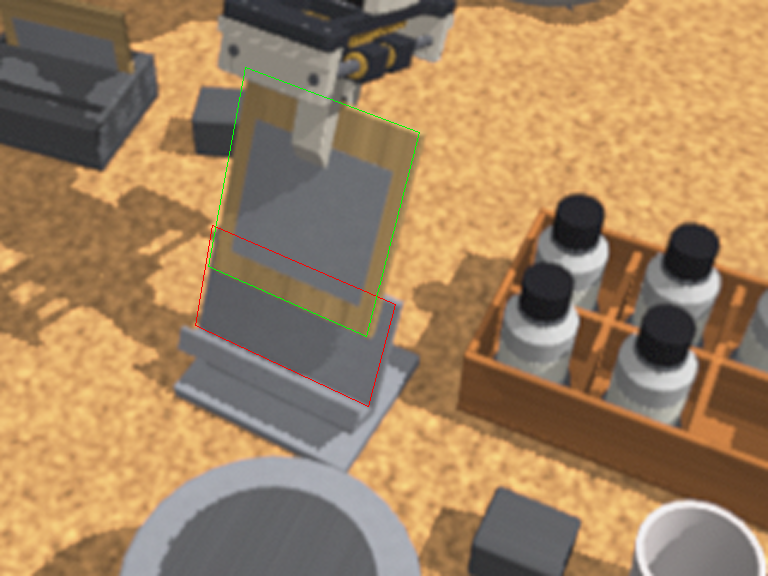

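Scene overlay: the held board (green) and the seat and slope (red) fit the picture to about 1–2 px, with the board centred over the rest. I'll lower it along the slope.

Emit:
send_rows(offset=[[-0.01, -0.025, 0.1], [-0.01, -0.025, 0.2], [-0.01, -0.025, 0.3], [-0.01, -0.025, 0.4], [-0.01, -0.025, 0.46], [-0.01, -0.025, 0.46]], delta_rot=[[0, 0, 0], [0, 0, 0], [0, 0, 0], [0, 0, 0], [0, 0, 0], [0, 0, 0]])

```text
time: 44.6
tool_pos: [624.2, 13.3, 143.1]
tcp_rot: [2.705, 0.0, 1.488]
contact_force: [0.2, -0.2, -1.7]
grip_width: 7.6
finger_force: 30.0
```

```bash
python3 tgt.py 0 2
```

```text
[625.6576  13.0278 139.2388] [ 0.4211 -0.0354 -0.9063]
t 44.6 pos [624.2  13.3 143.1] q [-0.11  0.41  1.78  0.02  0.52 -0.04]
offset [-0.0015 -0.0026  0.0343] rot [ 0.0001 -0.0001  0.0001]
[ 0.1615 -0.2131 -1.7339] 7.633030517596267
```

Emit:
send_rows(offset=[[0, 0, 0.01], [0, 0, 0.02], [0, 0, 0.03], [0, 0, 0.03]], delta_rot=[[0, 0, 0], [0, 0, 0], [0, 0, 0], [0, 0, 0]])

```text
time: 45.1
tool_pos: [625.8, 13.2, 140.8]
tcp_rot: [2.703, 0.0, 1.488]
contact_force: [-0.9, 0.2, -1.2]
grip_width: 8.0
finger_force: 30.0
```

Emit:
send_rows(offset=[[0, -0.01, 0.005], [0, -0.015, 0.01], [0, -0.015, 0.015]], delta_rot=[[0, 0, 0], [0, 0, 0], [0, 0, 0]])

```text
time: 45.48
tool_pos: [625.0, 13.3, 139.5]
tcp_rot: [2.702, 0.0, 1.488]
contact_force: [-9.3, -0.5, 14.0]
grip_width: 8.0
finger_force: 30.0
```

```bash
python3 tgt.py 0 0
```

```text
[623.8514  13.1794 138.3935] [ 0.4211 -0.0354 -0.9063]
t 45.475 pos [625.   13.3 139.5] q [-0.11  0.41  1.78  0.02  0.51 -0.04]
offset [-0.0019 -0.0123  0.0043] rot [ 0.0005 -0.      0.0002]
[-9.3439 -0.497  13.9661] 7.995301011189133
```

Touching the ledge: about 16 N along the slope. I'll ease off that and bring the board back onto the slope.

Emit:
send_rows(offset=[[0, 0, -0.008], [0, -0.008, -0.008], [0, -0.012, -0.008], [0, -0.012, -0.008]], delta_rot=[[0, 0, 0], [0, 0, 0], [0, 0, 0], [0, 0, 0]])

```text
time: 45.98
tool_pos: [623.8, 13.3, 139.0]
tcp_rot: [2.702, 0.0, 1.488]
contact_force: [1.7, 0.4, 1.9]
grip_width: 7.8
finger_force: 30.0
```

```bash
python3 tgt.py 0 0
```

```text
[623.8514  13.1794 138.3935] [ 0.4211 -0.0354 -0.9063]
t 45.975 pos [623.8  13.3 139. ] q [-0.11  0.41  1.78  0.02  0.51 -0.04]
offset [-0.0013 -0.0012  0.0047] rot [ 0.0005 -0.      0.0001]
[1.7274 0.4093 1.9358] 7.813187954976163
```

Emit:
send_rows(offset=[[0, 0, 0], [0, 0, 0], [0, 0, 0], [0, 0, 0], [0, 0, 0]], delta_rot=[[0, 0, 0], [0, 0, 0], [0, 0, 0], [0, 0, 0], [0, 0, 0]], grip=0.4)

```text
time: 46.6
tool_pos: [623.2, 13.4, 138.5]
tcp_rot: [2.703, 0.0, 1.488]
contact_force: [0.6, 0.4, -1.0]
grip_width: 36.8
finger_force: 0.0
```

Emit:
send_rows(offset=[[0, 0, -0.1], [0, 0, -0.25], [0, 0, -0.45], [0, 0, -0.7], [0, 0, -1], [0, 0, -1]], delta_rot=[[0, 0, 0], [0, 0, 0], [0, 0, 0], [0, 0, 0], [0, 0, 0], [0, 0, 0]])

```text
time: 47.35
tool_pos: [573.0, 17.7, 251.6]
tcp_rot: [2.696, 0.0, 1.488]
contact_force: [-0.6, -0.3, -0.1]
grip_width: 36.4
finger_force: 0.0
```

Emit:
send_rows(offset=[[0, -0.4, -0.4], [0, -0.8, -0.6], [0, -1, -0.6], [0, -1, -0.6]], delta_rot=[[0, 0, 0], [0, 0, 0], [0, 0, 0], [0, 0, 0]])

```text
time: 47.85
tool_pos: [432.3, 29.4, 261.0]
tcp_rot: [2.704, -0.0, 1.488]
contact_force: [0.2, 0.2, 1.6]
grip_width: 36.3
finger_force: 0.0
```

Run:
```python
from rest import *
o=get_obs();print(o['time'],o['tool_pos'],o['contact_force'])
im=optics.capture('scene')[:,:,::-1].copy();b=np.radians(-4.8)
S=W([665.4,12.4,b],np.array([(8*k,65,40+8*s),(8*k,-65,40+8*s),(8*k-150*s,-65,40+8*s+150*k),(8*k-150*s,65,40+8*s+150*k)]))
g=cv2.resize(im[80:400,180:580],None,fx=1.85,fy=1.85,interpolation=cv2.INTER_CUBIC)
q=((proj('scene',S)-[180,80])*1.85).astype(int);cv2.polylines(g,[q.reshape(-1,1,2)],True,(0,255,0),1)
cv2.imwrite('pics/s9.png',g)
```

```text
47.85 [432.3  29.4 261. ] [0.2 0.2 1.6]
```

View pics/s9.png

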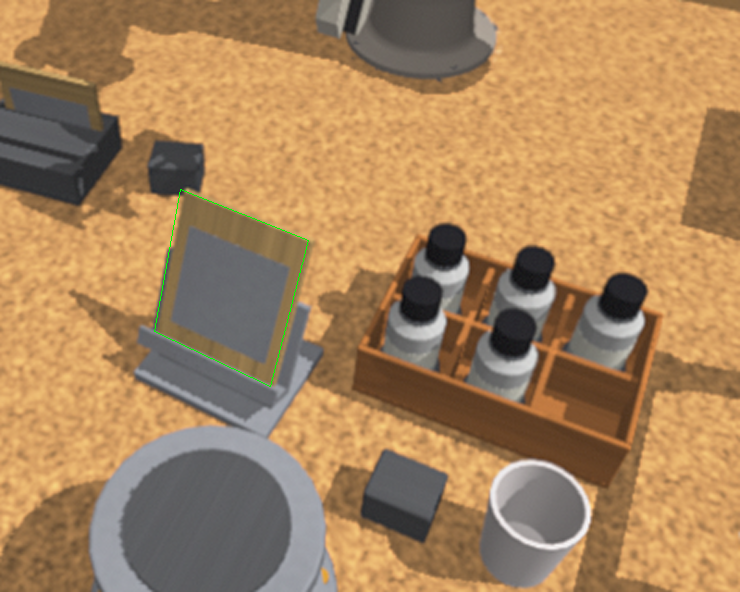

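Scene view: the board sits on the rest and matches the predicted centred-seat outline within 1–2 px. All five bottles stand in separate cells and the bystanders have not moved. Handing in.

```bash
python3 -c "
from plant import ticket
print(ticket.close_job())"
```

```text
the job is handed in; nothing more can be done
None
```

All four loose bottles found on the bench now stand upright in separate crate cells, with the bottle that was already there left in place. After that I moved the tall board to the rest, where the last picture shows it centred and seated, and handed the job in at about 48 s (no verdict was returned).

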